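# Gauge a blind bore with a depth rod

## Robot

A 6-joint arm with a two-finger parallel gripper is mounted at the origin on a cart in front of the work surface, level with it; the furniture and walls round the work are solid. World frame = base frame: x ahead of the robot, y to its left, z up, the work surface at z = 0. Lengths are in mm, angles in rad, forces in N, time in s.
With the tool pointing down it reaches from about 350 to 975 mm from the base axis. Payload 7.1 kg.
Tool frame: the origin (TCP) lies at the very end of the fingers, on their centre line; the grasp point (between the pads) lies ctrl.hold_point_z behind it (ctrl.hold_point_z is the distance from the TCP to the grasp point, in mm); z points along the fingers, y is the line along which they close (so a half turn about z gives the same grasp; the last joint's range is limited). The gripper opens to 88 mm and grips with 3 to 60 N. Pads are 20 mm wide; open, the fingers measure 115 mm over their backs; the gripper's body (75 mm by 178 mm) begins 61 mm behind the grasp point.
Start: joints at [-1.321, 0.423, 1.63, -0, 1.089, -0.019], TCP at [166.003, -602.535, 222.675] pointing down, gripper open.
Joint ranges: [-3, 3], [-0.9, 2.11], [0.09, 2.58], [-1.31, 4.45], [0.11, 2.69], [-2.54, 2.54]. Speed limits (rad/s): [2.39, 2.39, 3.01, 3.14, 3.14, 3.14].

## Interface

Orientations are given as a rotation vector (axis times angle).
In Python, from workcell import ctrl gives the robot as it stands. The module is installed in compiled form; this text tells all that it offers.
- The arm moves only by the shell command python3 -m creep 'ROWS'. ROWS is JSON, a list of rows, each an object with "translation": the shift along the tool's x, y, z in mm, a list of three; "angular": the turn, a rotation vector about the tool's x, y, z in rad, a list of three; "jaw": the opening, from 0 (shut) to 1 (fully open). A call has exactly 8 rows; each row is the pose to reach, as a shift and turn from the pose commanded when the call began, along the tool's axes at that moment; what a row does not reach only later rows make up. A row lasts 1/8 s, in which the tool goes at most 62.5 mm and 10.7 degrees, less where a joint would pass 70% of its speed; a pose out of reach is approached as far as the arm can. A call with a gripper value outside its range is refused whole. The fingers move at their own pace and stop on an object; the grip force is fixed at half the most. Time passes only in rows, so rows that repeat a pose let the fingers close, or fill a call up. It gives the time, the measured TCP pose, the force, the opening and the grip force at its end, in the units of the state.
- ctrl.get_obs(): the state, without advancing time (a new reading comes with each control period).
- ctrl.get_image(name): name is "scene" or "top"; returns the picture (480x640x3 uint8, red, green, blue); there is no depth.
- ctrl.camera_info(name): a dict with "camera_matrix" (3x3 intrinsics, pixels), "world_from_camera" (4x4, takes a point from camera to world coordinates). Camera axes: x right, y up, looking along -z (the intrinsics and any distortion apply to the point x, -y, -z); pixel columns grow to the right and rows downward; lengths in mm; the calibration is good to about 2 mm. A picture is of the moment at which its call begins. camera_info takes no time and is no camera call.
- ctrl.close_job(): hands the job in; it is judged then, once.
Trained networks look in the newest picture that a camera, given by its name, has taken for a name from the list of things; names that differ only in an ending like _2 or _b are one class to them, and where a whole thing is asked for, a point or a joint stands for the part that bears it (a point fixed in the world has none). Each returns a list of dicts, best first, with "score" (0 to 1); they miss things now and then, are a little off and sometimes report something else, mostly with a low value. They report only what shows in the picture. A call takes as long as a camera call. They do not tell look-alikes from the thing itself.
- ctrl.look_for(camera, label): "rect" ([left, top, right, bottom] in pixels, round what is visible of it).
The state is a dict: "t": time; "qpos": joint angles; "qvel": joint speeds; "joint_torque": joint torques, N m; "ee_pos": TCP position; "orientation": TCP orientation; "ft_force": force on the tool from outside, world axes, zero at the start; "moment": the same for the moment, N m; "width": finger opening in mm; "grasp_force": force on a finger pad.
Only numpy, scipy, OpenCV 4.12 (cv2) and the standard library are available. Lean on these libraries where they do the work, as an engineer would, in place of code of your own. Each camera call takes 0.05 s, during which the arm holds its last target. There are 200 camera calls.

## Task

Find how deep the blind bore in the clamped metal block is: lift the depth gauge out of its tube stand, lower its rod into the bore until it bottoms out (the stiff stop collar meets the block first and is pushed up the rod), and press it home with about 12 N, never more than 20 N, for a good second. Then let go, leaving the gauge standing upright in the bore with its collar resting on the block; leave the chisel and the wood offcut where they lie.

Things in the scene. Friction and masses are not known exactly. Their poses are not given: they have to be found in the camera images.
- gauge: depth gauge, loose, about 0.16 kg, standing in the tube of the stand at the start. Origin at the centre of its round handle (24 mm diameter, 44 mm high, plain metal with fine dark rings), z up along the rod. Below the handle is a flange 46 mm across and 8 mm thick (22 to 30 mm below the origin), then a steel rod of 12 mm diameter; rod and nose together reach 80 mm below the flange. A stop collar sits on the rod
- nose: the rod's flat-ended nose, 8 mm in diameter and 4 mm long, part of the gauge. Origin at the centre of its end face, the lowest point of the gauge, on the rod's axis 110 mm below the gauge's origin
- collar_foot (a point): centre of the underside of the stop collar, a dark steel ring 33 mm across and 12 mm high that slides on the rod with stiff friction (about 3.5 N to push it) and stays where it is left; at the start its underside is 10 to 16 mm above the end of the nose, and it can go up to 65 mm above it
- workpiece: fixed metal block 84 x 70 mm, 60 mm high, held by a low dark clamp at either end along its x (140 mm over the clamps, 28 mm high). Origin at the centre of its underside, z up; fixed to the bench
- bore_mouth (a point): centre of the bore's mouth, in the top face of the block, 60 mm above the bench, 12 mm toward +x and 10 mm toward -y of the block's centre in the block's own axes. The bore is the only hole in the block (the other three small rings on the face are flush screw heads), upright, 14.4 mm in diameter with a small chamfer; its flat rigid floor lies somewhere between 21 and 47 mm below the face, differently each time, and its depth is not reported
- stand: fixed stand: wooden foot 90 x 90 x 14 mm with an upright metal tube, outer diameter 50 mm, inner 40 mm, open at the top. Origin under the centre of the foot. The gauge's flange rests on the tube's rim, rod and collar hanging free inside
- stand_mouth (a point): centre of the tube's rim, 100 mm above the bench
- chisel: bystander: chisel with wooden handle lying on the bench, 225 mm long; origin under its middle
- offcut: bystander: wood offcut 40 x 62 mm, 40 mm high, lying on the bench; origin under its centre
Things that resemble listed ones, but are neither listed nor needed, are in the scene too. What is shaped like the gauge but red is not meant. What is shaped like the workpiece but blue is not meant.

How it is judged:
By the outcome, as a careful person would: the job done as asked, in the order asked, and still so for the second after the job is handed in, with the robot touching nothing.
It also fails if it takes over 54 s, if anything falls off the work surface, if the arm or the gripper's body presses on something with over 40 N, if the wrist force passes 120 N, or if a joint passes its speed limit or range.

## Working session

There is one attempt and no reset: what is moved stays moved. The work goes in short steps, Python scripts to look and compute and a shell command to move; the robot and the scene stay as the last step left them, time stands still between calls to the robot, and variables do not carry over. Pictures are saved under pics/ and viewed, at most 10 in all, crops included, and the job is handed in when it is done.

```bash
mkdir -p pics; python3 - <<'E'
from workcell import ctrl
import cv2,numpy as np
np.set_printoptions(precision=4,suppress=True)
for n in ("scene","top"):
    cv2.imwrite(f"pics/{n}0.png",ctrl.get_image(n)[:,:,::-1])
    i=ctrl.camera_info(n); print(n,{k:(np.array(v) if not isinstance(v,str) else v) for k,v in i.items()})
    for l in ("gauge","workpiece","bore_mouth","stand"):
        print(l,[(np.round(d["rect"]),round(d["score"],2)) for d in ctrl.look_for(n,l)][:4])
o=ctrl.get_obs();print(o,ctrl.hold_point_z)
E
```

```text
scene {'camera_matrix': array([[515.236 ,   0.    , 324.5998],
       [  0.    , 515.236 , 242.7207],
       [  0.    ,   0.    ,   1.    ]]), 'world_from_camera': array([[   0.5943,    0.5439,   -0.5925, -362.5263],
       [  -0.8042,    0.3929,   -0.446 , -881.8168],
       [  -0.0098,    0.7415,    0.6709, 1100.6406],
       [   0.    ,    0.    ,    0.    ,    1.    ]])}
gauge [(array([214., 186., 226., 207.]), 0.68)]
workpiece [(array([304., 265., 322., 274.]), 0.63), (array([426., 337., 476., 388.]), 0.56)]
bore_mouth [(array([427., 337., 475., 388.]), 0.55), (array([309., 266., 321., 274.]), 0.41)]
stand [(array([206., 204., 240., 234.]), 0.7)]
top {'camera_matrix': array([[460.1932,   0.    , 322.7597],
       [  0.    , 460.1932, 243.7894],
       [  0.    ,   0.    ,   1.    ]]), 'world_from_camera': array([[   0.0453,    0.9778,   -0.2047,  271.383 ],
       [  -0.999 ,    0.0451,   -0.0057, -257.7593],
       [   0.0036,    0.2047,    0.9788, 1221.1265],
       [   0.    ,    0.    ,    0.    ,    1.    ]])}
gauge [(array([165., 179., 189., 207.]), 0.9), (array([143., 237., 161., 249.]), 0.75)]
workpiece [(array([469., 265., 508., 317.]), 0.95), (array([294., 213., 329., 264.]), 0.69)]
bore_mouth [(array([470., 262., 508., 320.]), 0.87), (array([292., 210., 326., 263.]), 0.57)]
stand [(array([144., 231., 191., 271.]), 0.69)]
{'t': 0.5, 'qpos': array([-1.321 ,  0.4231,  1.6299, -0.    ,  1.0886, -0.019 ]), 'qvel': array([ 0.0001,  0.0014, -0.0014,  0.0014, -0.0019, -0.0025]), 'joint_torque': array([  0.0008, -54.4138, -27.3816,   0.0644,   0.0177,  -0.    ]), 'ee_pos': array([ 165.9757, -602.5241,  222.6572]), 'orientation': array([-3.1132, -0.4209,  0.    ]), 'ft_force': array([-0.654 , -0.6385,  0.0039]), 'moment': array([-0.0086, -0.0305,  0.0055]), 'grasp_force': 0.0, 'width': 88.029978126255} 18.700000000000003
```

View pics/scene0.png

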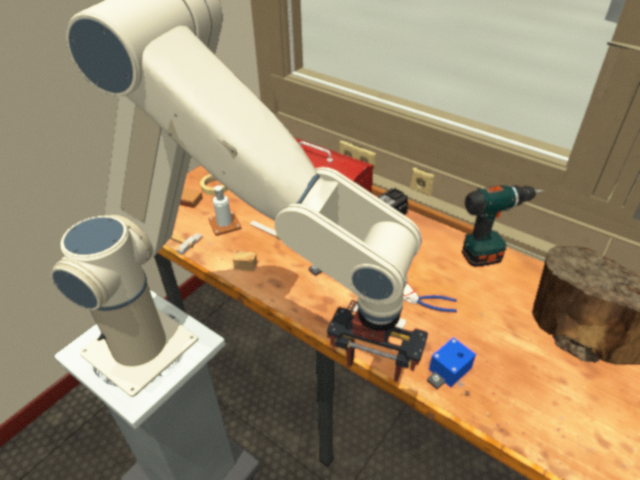

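View pics/top0.png

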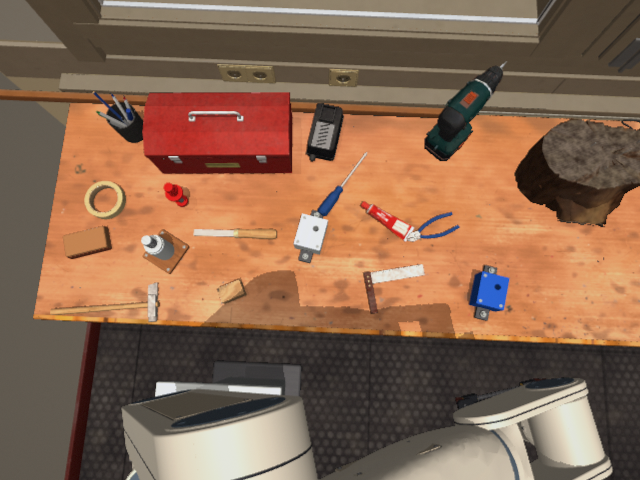

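Top view: the gauge stands in its stand near (152,243), the silver workpiece is at (311,232), and red and blue look-alikes are at (176,194) and (489,291). I'll zoom in next.

```bash
cat > h.py <<'E'
import numpy as np,cv2
from workcell import ctrl
def world(n,u,v,z):
    i=ctrl.camera_info(n);K=np.array(i["camera_matrix"]);T=np.array(i["world_from_camera"])
    r=np.linalg.inv(K)@[u,v,1];d=T[:3,:3]@[r[0],-r[1],-r[2]]
    return T[:3,3]+d*(z-T[2,3])/d[2]
def pix(n,p):
    i=ctrl.camera_info(n);K=np.array(i["camera_matrix"]);T=np.array(i["world_from_camera"])
    c=T[:3,:3].T@(np.array(p,float)-T[:3,3]);q=K@[c[0],-c[1],-c[2]];return q[:2]/q[2]
def crop(img,x,y,w,h,s):
    return cv2.resize(img[y:y+h,x:x+w],None,fx=s,fy=s,interpolation=cv2.INTER_CUBIC)
E
python3 - <<'E'
from h import *
t=cv2.imread("pics/top0.png");s=cv2.imread("pics/scene0.png")
a=crop(t,130,215,80,60,5);b=crop(t,275,200,80,60,5);c=crop(s,190,170,80,60,5)
cv2.imwrite("pics/c0.png",np.vstack([np.hstack([a,b]),np.hstack([c,0*c])]))
E
```

```text
(no output)
```

View pics/c0.png

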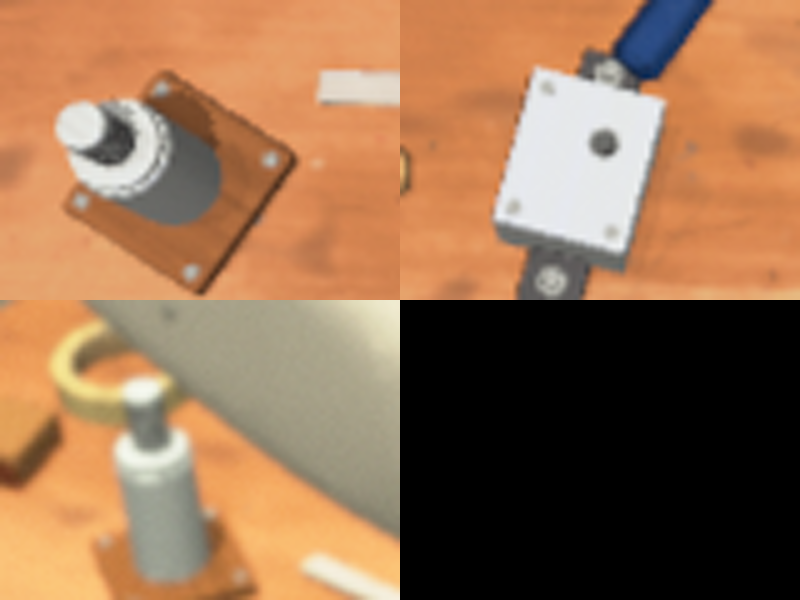

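```bash
python3 - <<'E'
from h import *
np.set_printoptions(precision=1,suppress=True)
f=lambda x,y,X,Y:((x+.5)/5-.5+X,(y+.5)/5-.5+Y)
T=lambda x,y,z:world("top",*f(x,y,130,215),z)
B=lambda x,y,z=60:world("top",*f(x-400,y,275,200),z)
print("handle",T(80,128,152),"flange",T(119,148,108))
print("foot",np.mean([T(*p,14) for p in[(163,72),(297,158),(203,293),(66,207)]],0))
print("scene handle",world("scene",*f(144,91,190,170),152), "flange", world("scene",*f(152,153,190,170),108))
c=[B(*p) for p in[(535,67),(665,100),(627,250),(497,213)]];print("corn",np.array(c),np.mean(c,0))
print("edges",[np.linalg.norm(c[i]-c[(i+1)%4]) for i in range(4)])
x=(c[0]+c[1]-c[2]-c[3]);yaw=np.arctan2(x[1],x[0]);print("yaw",yaw)
print("bore",B(604,143))
m=np.mean(c,0);
for s in(0,np.pi):
  a=yaw+s;print(m[:2]+np.array([12*np.cos(a)+10*np.sin(a),12*np.sin(a)-10*np.cos(a)]))
E
```

```text
handle [484.3 169.  152. ] flange [483.9 166.1 108. ]
foot [485. 166.  14.]
scene handle [486.6 169.5 152. ] flange [481.5 166.4 108. ]
corn [[ 593.8 -192.    60. ]
 [ 579.1 -260.7   60. ]
 [ 498.6 -244.6   60. ]
 [ 514.9 -176.7   60. ]] [ 546.6 -218.5   60. ]
edges [np.float64(70.20760623951016), np.float64(82.09216128026559), np.float64(69.82556072901376), np.float64(80.29458017413364)]
yaw -0.1945409590914584
bore [ 554.6 -230.    60. ]
[ 556.4 -230.6]
[ 536.8 -206.4]
```

Both cameras put the gauge axis at about (485,167), and the bore is at about (555.5,-230.4). Block edges come out at 70 x 81 mm, which agrees with the sizes given. I'm moving above the stand now.

```bash
python3 -m creep '[{"translation":[40,-24,0],"angular":[0,0,0],"jaw":1},{"translation":[90,-55,0],"angular":[0,0,0],"jaw":1},{"translation":[142,-86,0],"angular":[0,0,0],"jaw":1},{"translation":[194,-118,0],"angular":[0,0,0],"jaw":1},{"translation":[246,-149,0],"angular":[0,0,0],"jaw":1},{"translation":[297,-180,0],"angular":[0,0,0],"jaw":1},{"translation":[345,-210,0],"angular":[0,0,0],"jaw":1},{"translation":[379,-230,0],"angular":[0,0,0],"jaw":1}]'
python3 -m creep '[{"translation":[15,-50,0],"angular":[0,0,0],"jaw":1},{"translation":[33,-106,0],"angular":[0,0,0],"jaw":1},{"translation":[51,-164,0],"angular":[0,0,0],"jaw":1},{"translation":[69,-222,0],"angular":[0,0,0],"jaw":1},{"translation":[87,-280,0],"angular":[0,0,0],"jaw":1},{"translation":[105,-336,0],"angular":[0,0,0],"jaw":1},{"translation":[122,-390,0],"angular":[0,0,0],"jaw":1},{"translation":[133,-427,0],"angular":[0,0,0],"jaw":1}]'
python3 - <<'E'
from h import *
o=ctrl.get_obs();print(o["t"],o["ee_pos"],o["orientation"],o["qpos"],o["ft_force"])
t=ctrl.get_image("top")[:,:,::-1];s=ctrl.get_image("scene")[:,:,::-1]
cv2.imwrite("pics/c1.png",np.hstack([crop(t,110,190,100,100,4),crop(s,170,150,100,100,4)]))
print(pix("top",[485,167,152]),pix("scene",[485,167,152]))
E
```

```text
t: 1.5
ee_pos: [471.8, -278.2, 222.9]
orientation: [3.113, 0.423, 0.001]
ft_force: [0.7, 0.4, 0.1]
width: 87.6
grasp_force: 0.0
t: 2.5
ee_pos: [485.1, 169.3, 222.9]
orientation: [-3.113, -0.423, -0.001]
ft_force: [0.9, -0.2, 0.3]
width: 87.6
grasp_force: 0.0
2.5 [485.05982981 169.29019603 222.94363283] [-3.11267797e+00 -4.23473710e-01 -1.13964853e-03] [3.12561302e-01 2.59419129e-01 1.87364146e+00 1.28186226e-04
 1.00777551e+00 1.61285354e+00] [ 0.87909182 -0.17156695  0.28307125]
[146.47642923 239.93863518] [218.615391   188.32617145]
```

View pics/c1.png

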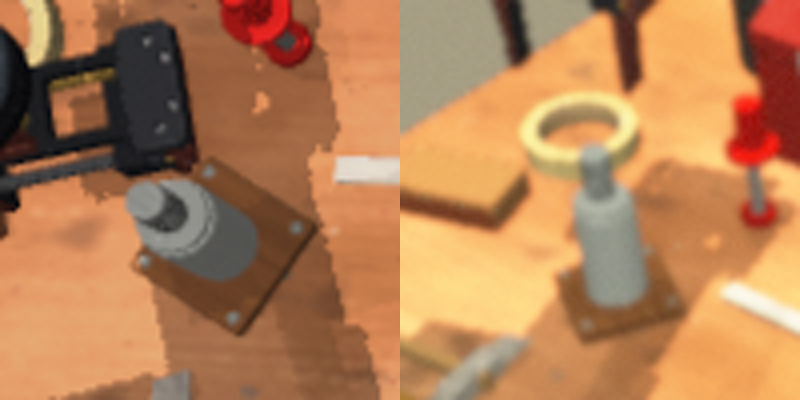

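The handle top shows at top pixel (146.4,238.9) and scene pixel (218.6,187.6), which puts the gauge at about (486,167.5). Descend and grip just above the flange.

```bash
python3 -m creep '[{"translation":[1,-1,5],"angular":[0,0,0],"jaw":1},{"translation":[1,-1,22],"angular":[0,0,0],"jaw":1},{"translation":[1,-1,42],"angular":[0,0,0],"jaw":1},{"translation":[1,-1,62],"angular":[0,0,0],"jaw":1},{"translation":[1,-1,82],"angular":[0,0,0],"jaw":1},{"translation":[1,-1,97],"angular":[0,0,0],"jaw":1},{"translation":[1,-1,107],"angular":[0,0,0],"jaw":1},{"translation":[1,-1,111],"angular":[0,0,0],"jaw":1}]'
python3 -m creep '[{"translation":[0,0,0],"angular":[0,0,0],"jaw":0.6},{"translation":[0,0,0],"angular":[0,0,0],"jaw":0.4},{"translation":[0,0,0],"angular":[0,0,0],"jaw":0.3},{"translation":[0,0,0],"angular":[0,0,0],"jaw":0.25},{"translation":[0,0,0],"angular":[0,0,0],"jaw":0.1},{"translation":[0,0,0],"angular":[0,0,0],"jaw":0},{"translation":[0,0,0],"angular":[0,0,0],"jaw":0},{"translation":[0,0,0],"angular":[0,0,0],"jaw":0}]'
```

```text
t: 3.6
ee_pos: [485.7, 167.7, 111.1]
orientation: [3.113, 0.42, -0.001]
ft_force: [-1.7, -0.2, 0.2]
width: 87.7
grasp_force: 0.0
t: 4.6
ee_pos: [485.8, 168.1, 111.7]
orientation: [-3.113, -0.421, -0.0]
ft_force: [-0.5, 0.5, 0.5]
width: 23.4
grasp_force: 30.0
```

```bash
python3 -m creep '[{"translation":[0,0,-5],"angular":[0,0,0],"jaw":0},{"translation":[0,0,-20],"angular":[0,0,0],"jaw":0},{"translation":[0,0,-40],"angular":[0,0,0],"jaw":0},{"translation":[0,0,-62],"angular":[0,0,0],"jaw":0},{"translation":[0,0,-84],"angular":[0,0,0],"jaw":0},{"translation":[0,0,-104],"angular":[0,0,0],"jaw":0},{"translation":[0,0,-118],"angular":[0,0,0],"jaw":0},{"translation":[0,0,-124],"angular":[0,0,0],"jaw":0}]'
```

```text
t: 5.6
ee_pos: [486.1, 168.2, 236.8]
orientation: [-3.113, -0.421, -0.002]
ft_force: [-0.4, 0.5, -1.9]
width: 23.6
grasp_force: 30.0
```

```bash
python3 -m creep '[{"translation":[-3,35,0],"angular":[0,0,0],"jaw":0},{"translation":[-8,88,0],"angular":[0,0,0],"jaw":0},{"translation":[-14,145,0],"angular":[0,0,0],"jaw":0},{"translation":[-20,204,0],"angular":[0,0,0],"jaw":0},{"translation":[-25,263,0],"angular":[0,0,0],"jaw":0},{"translation":[-31,320,0],"angular":[0,0,0],"jaw":0},{"translation":[-36,370,0],"angular":[0,0,0],"jaw":0},{"translation":[-39,402.5,0],"angular":[0,0,0],"jaw":0}]'
python3 -m creep '[{"translation":[0,0,10],"angular":[0,0,0],"jaw":0},{"translation":[0,0,25],"angular":[0,0,0],"jaw":0},{"translation":[0,0,40],"angular":[0,0,0],"jaw":0},{"translation":[0,0,52],"angular":[0,0,0],"jaw":0},{"translation":[0,0,62],"angular":[0,0,0],"jaw":0},{"translation":[0,0,68],"angular":[0,0,0],"jaw":0},{"translation":[0,0,70],"angular":[0,0,0],"jaw":0},{"translation":[0,0,70],"angular":[0,0,0],"jaw":0}]'
python3 - <<'E'
from h import *
o=ctrl.get_obs();print(o["t"],o["ee_pos"],o["ft_force"])
t=ctrl.get_image("top")[:,:,::-1];s=ctrl.get_image("scene")[:,:,::-1]
print(pix("top",[555.5,-230.4,60]),pix("scene",[555.5,-230.4,60]),pix("scene",[*o["ee_pos"][:2],o["ee_pos"][2]-91.7]))
u,v=pix("scene",[555.5,-230.4,75]).astype(int);print(u,v)
cv2.imwrite("pics/c2.png",np.hstack([crop(t,275,190,80,100,5),crop(s,u-40,v-60,80,100,5)]))
E
```

```text
t: 6.6
ee_pos: [554.8, -232.6, 235.0]
orientation: [-3.113, -0.418, 0.002]
ft_force: [0.2, 0.2, -1.1]
width: 24.0
grasp_force: 30.0
t: 7.6
ee_pos: [555.3, -230.4, 165.9]
orientation: [3.113, 0.421, 0.001]
ft_force: [-0.4, -0.3, -1.5]
width: 23.6
grasp_force: 30.0
7.6 [ 555.2831117  -230.42580238  165.85125195] [-0.38966701 -0.25328114 -1.45628016]
[315.55860041 227.87015214] [335.3423413  248.24576012] [335.32679404 244.77393922]
335 244
```

View pics/c2.png

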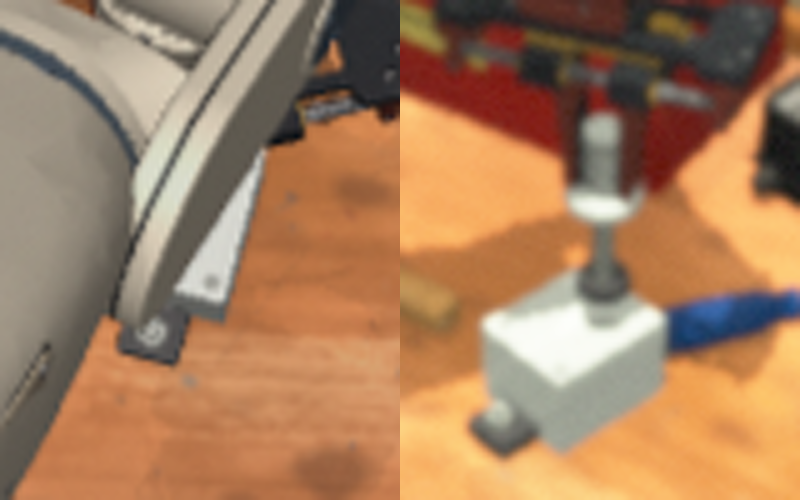

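The scene view shows the gauge upright, with its nose just over the bore at (335,248); the arm hides the bore in the top view. A cross-check against the scene camera's block corners comes next.

```bash
python3 - <<'E'
from h import *
np.set_printoptions(precision=1,suppress=True)
W=lambda x,y,z=60:world("scene",295+(x-399.5)/5-.5,184+(y+.5)/5-.5,z)
l,f,r=W(481,320),W(561,386),W(666,318)
print(l,f,r,np.linalg.norm(l-f),np.linalg.norm(f-r))
m=(l+r)/2;a=-.1945;print(m,m[:2]+np.array([12*np.cos(a)+10*np.sin(a),12*np.sin(a)-10*np.cos(a)]))
e=ctrl.get_obs()["ee_pos"];
def P(z):
    u,v=pix("scene",[e[0],e[1],z]);return 400+(u-295+.5)*5,(v-184+.5)*5
print("handle top",P(e[2]+40.3),"nose",P(e[2]-91.7),"flange bottom",P(e[2]-11.7))
E
```

```text
[ 515.  -169.5   60. ] [ 497.4 -241.5   60. ] [ 581.  -257.8   60. ] 74.15376683827736 85.13551451794031
[ 548.  -213.6   60. ] [ 557.8 -225.8]
handle top (np.float64(605.3227295357451), np.float64(130.81101629548925)) nose (np.float64(604.3226986842765), np.float64(306.00939990283155)) flange bottom (np.float64(604.9143866158979), np.float64(202.34982873279122))
```

```bash
python3 -m creep '[{"translation":[1,-0.6,2],"angular":[0,0,0],"jaw":0},{"translation":[1,-0.6,6],"angular":[0,0,0],"jaw":0},{"translation":[1,-0.6,10],"angular":[0,0,0],"jaw":0},{"translation":[1,-0.6,13],"angular":[0,0,0],"jaw":0},{"translation":[1,-0.6,15],"angular":[0,0,0],"jaw":0},{"translation":[1,-0.6,16],"angular":[0,0,0],"jaw":0},{"translation":[1,-0.6,16.5],"angular":[0,0,0],"jaw":0},{"translation":[1,-0.6,17],"angular":[0,0,0],"jaw":0}]'
python3 - <<'E'
from h import *
s=ctrl.get_image("scene")[:,:,::-1]
cv2.imwrite("pics/c3.png",crop(s,295,195,80,75,8))
E
```

```text
t: 8.7
ee_pos: [556.0, -229.5, 148.8]
orientation: [3.113, 0.421, 0.0]
ft_force: [-0.3, 0.4, -2.2]
width: 23.2
grasp_force: 30.0
```

View pics/c3.png

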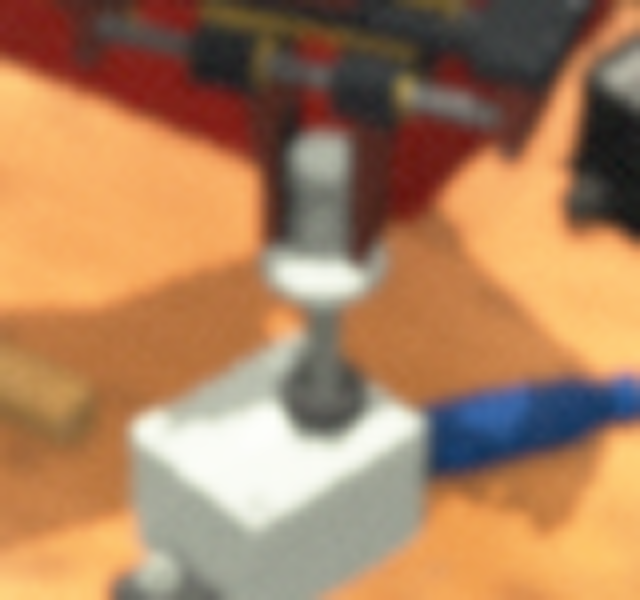

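The nose is about 3 mm inside the mouth with no contact force. Next I'll check that the rod enters.

```bash
python3 -m creep '[{"translation":[0,0,0.5],"angular":[0,0,0],"jaw":0},{"translation":[0,0,1],"angular":[0,0,0],"jaw":0},{"translation":[0,0,1.5],"angular":[0,0,0],"jaw":0},{"translation":[0,0,2],"angular":[0,0,0],"jaw":0},{"translation":[0,0,2.5],"angular":[0,0,0],"jaw":0},{"translation":[0,0,3],"angular":[0,0,0],"jaw":0},{"translation":[0,0,3],"angular":[0,0,0],"jaw":0},{"translation":[0,0,3],"angular":[0,0,0],"jaw":0}]'
```

```text
t: 9.75
ee_pos: [555.8, -229.4, 145.6]
orientation: [-3.113, -0.421, 0.001]
ft_force: [-0.8, 1.2, -1.4]
width: 23.5
grasp_force: 30.0
```

```bash
python3 -m creep '[{"translation":[0,0,0.5],"angular":[0,0,0],"jaw":0},{"translation":[0,0,1],"angular":[0,0,0],"jaw":0},{"translation":[0,0,1.5],"angular":[0,0,0],"jaw":0},{"translation":[0,0,2],"angular":[0,0,0],"jaw":0},{"translation":[0,0,2.5],"angular":[0,0,0],"jaw":0},{"translation":[0,0,3],"angular":[0,0,0],"jaw":0},{"translation":[0,0,3],"angular":[0,0,0],"jaw":0},{"translation":[0,0,3],"angular":[0,0,0],"jaw":0}]'
```

```text
t: 10.75
ee_pos: [555.8, -229.4, 142.6]
orientation: [-3.113, -0.421, 0.0]
ft_force: [-1.6, 1.1, -2.3]
width: 23.4
grasp_force: 30.0
```

```bash
python3 -m creep '[{"translation":[-0.3,-0.4,0],"angular":[0,0,0],"jaw":0},{"translation":[-0.5,-0.7,0.5],"angular":[0,0,0],"jaw":0},{"translation":[-0.5,-0.7,1.5],"angular":[0,0,0],"jaw":0},{"translation":[-0.5,-0.7,2.5],"angular":[0,0,0],"jaw":0},{"translation":[-0.5,-0.7,3.5],"angular":[0,0,0],"jaw":0},{"translation":[-0.5,-0.7,4.5],"angular":[0,0,0],"jaw":0},{"translation":[-0.5,-0.7,5],"angular":[0,0,0],"jaw":0},{"translation":[-0.5,-0.7,5],"angular":[0,0,0],"jaw":0}]'
```

```text
t: 11.75
ee_pos: [555.5, -229.0, 137.8]
orientation: [3.113, 0.421, 0.001]
ft_force: [-0.5, 0.5, 3.1]
width: 23.7
grasp_force: 30.0
```

The collar has met the block (about +4.8 N) and the arm looks stiff. I'll see whether a lighter grip can serve as a slip-type force limiter.

```bash
python3 -m creep '[{"translation":[0,0,1],"angular":[0,0,0],"jaw":0},{"translation":[0,0,2],"angular":[0,0,0],"jaw":0},{"translation":[0,0,3],"angular":[0,0,0],"jaw":0},{"translation":[0,0,4],"angular":[0,0,0],"jaw":0},{"translation":[0,0,5],"angular":[0,0,0],"jaw":0},{"translation":[0,0,5.5],"angular":[0,0,0],"jaw":0.265},{"translation":[0,0,5.5],"angular":[0,0,0],"jaw":0.265},{"translation":[0,0,5.5],"angular":[0,0,0],"jaw":0.265}]'
```

```text
t: 12.75
ee_pos: [555.3, -229.0, 132.1]
orientation: [3.113, 0.421, 0.0]
ft_force: [0.3, 0.1, 1.2]
width: 23.6
grasp_force: 18.3
```

Grip force is proportional to the jaw command. With a light grip (~9 N) it slips before 20 N, so I can step down 2 mm per call.

```bash
python3 -m creep '[{"translation":[0,0,0],"angular":[0,0,0],"jaw":0.269},{"translation":[0,0,0],"angular":[0,0,0],"jaw":0.269},{"translation":[0,0,0.4],"angular":[0,0,0],"jaw":0.269},{"translation":[0,0,0.8],"angular":[0,0,0],"jaw":0.269},{"translation":[0,0,1.2],"angular":[0,0,0],"jaw":0.269},{"translation":[0,0,1.5],"angular":[0,0,0],"jaw":0.269},{"translation":[0,0,1.8],"angular":[0,0,0],"jaw":0.269},{"translation":[0,0,2],"angular":[0,0,0],"jaw":0.269}]'
```

```text
t: 13.75
ee_pos: [555.3, -229.0, 130.2]
orientation: [3.113, 0.421, 0.0]
ft_force: [1.1, -1.3, 1.4]
width: 24.3
grasp_force: 8.6
```

```bash
python3 -m creep '[{"translation":[0,0,0.3],"angular":[0,0,0],"jaw":0.269},{"translation":[0,0,0.6],"angular":[0,0,0],"jaw":0.269},{"translation":[0,0,0.9],"angular":[0,0,0],"jaw":0.269},{"translation":[0,0,1.2],"angular":[0,0,0],"jaw":0.269},{"translation":[0,0,1.4],"angular":[0,0,0],"jaw":0.269},{"translation":[0,0,1.6],"angular":[0,0,0],"jaw":0.269},{"translation":[0,0,1.8],"angular":[0,0,0],"jaw":0.269},{"translation":[0,0,2],"angular":[0,0,0],"jaw":0.269}]'
```

```text
t: 14.75
ee_pos: [555.3, -229.0, 128.2]
orientation: [3.113, 0.421, 0.0]
ft_force: [1.2, -1.2, 2.0]
width: 23.9
grasp_force: 8.6
```

```bash
python3 -m creep '[{"translation":[0.2,0.3,0.3],"angular":[0,0,0],"jaw":0.269},{"translation":[0.2,0.3,0.6],"angular":[0,0,0],"jaw":0.269},{"translation":[0.2,0.3,0.9],"angular":[0,0,0],"jaw":0.269},{"translation":[0.2,0.3,1.2],"angular":[0,0,0],"jaw":0.269},{"translation":[0.2,0.3,1.4],"angular":[0,0,0],"jaw":0.269},{"translation":[0.2,0.3,1.6],"angular":[0,0,0],"jaw":0.269},{"translation":[0.2,0.3,1.8],"angular":[0,0,0],"jaw":0.269},{"translation":[0.2,0.3,2],"angular":[0,0,0],"jaw":0.269}]'
```

```text
t: 15.75
ee_pos: [555.4, -229.1, 126.1]
orientation: [-3.113, -0.421, 0.0]
ft_force: [-1.4, 0.7, 2.4]
width: 23.9
grasp_force: 8.5
```

```bash
python3 -m creep '[{"translation":[0,0,0.3],"angular":[0,0,0],"jaw":0.269},{"translation":[0,0,0.6],"angular":[0,0,0],"jaw":0.269},{"translation":[0,0,0.9],"angular":[0,0,0],"jaw":0.269},{"translation":[0,0,1.2],"angular":[0,0,0],"jaw":0.269},{"translation":[0,0,1.4],"angular":[0,0,0],"jaw":0.269},{"translation":[0,0,1.6],"angular":[0,0,0],"jaw":0.269},{"translation":[0,0,1.8],"angular":[0,0,0],"jaw":0.269},{"translation":[0,0,2],"angular":[0,0,0],"jaw":0.269}]'
```

```text
t: 16.75
ee_pos: [555.5, -229.1, 124.1]
orientation: [-3.113, -0.421, 0.0]
ft_force: [0.0, 1.3, 2.5]
width: 23.9
grasp_force: 8.6
```

```bash
python3 -m creep '[{"translation":[0,0,0.3],"angular":[0,0,0],"jaw":0.269},{"translation":[0,0,0.6],"angular":[0,0,0],"jaw":0.269},{"translation":[0,0,0.9],"angular":[0,0,0],"jaw":0.269},{"translation":[0,0,1.2],"angular":[0,0,0],"jaw":0.269},{"translation":[0,0,1.4],"angular":[0,0,0],"jaw":0.269},{"translation":[0,0,1.6],"angular":[0,0,0],"jaw":0.269},{"translation":[0,0,1.8],"angular":[0,0,0],"jaw":0.269},{"translation":[0,0,2],"angular":[0,0,0],"jaw":0.269}]'
```

```text
t: 17.75
ee_pos: [555.5, -229.1, 122.2]
orientation: [-3.113, -0.421, 0.0]
ft_force: [-0.5, 3.0, 3.1]
width: 23.5
grasp_force: 8.6
```

```bash
python3 -m creep '[{"translation":[0,-0.3,0.3],"angular":[0,0,0],"jaw":0.269},{"translation":[0,-0.3,0.6],"angular":[0,0,0],"jaw":0.269},{"translation":[0,-0.3,0.9],"angular":[0,0,0],"jaw":0.269},{"translation":[0,-0.3,1.2],"angular":[0,0,0],"jaw":0.269},{"translation":[0,-0.3,1.4],"angular":[0,0,0],"jaw":0.269},{"translation":[0,-0.3,1.6],"angular":[0,0,0],"jaw":0.269},{"translation":[0,-0.3,1.8],"angular":[0,0,0],"jaw":0.269},{"translation":[0,-0.3,2],"angular":[0,0,0],"jaw":0.269}]'
```

```text
t: 18.75
ee_pos: [555.5, -228.9, 120.2]
orientation: [3.113, 0.421, 0.0]
ft_force: [-0.4, -0.5, 2.7]
width: 24.0
grasp_force: 8.6
```

```bash
python3 -m creep '[{"translation":[0,0,0.3],"angular":[0,0,0],"jaw":0.269},{"translation":[0,0,0.6],"angular":[0,0,0],"jaw":0.269},{"translation":[0,0,0.9],"angular":[0,0,0],"jaw":0.269},{"translation":[0,0,1.2],"angular":[0,0,0],"jaw":0.269},{"translation":[0,0,1.4],"angular":[0,0,0],"jaw":0.269},{"translation":[0,0,1.6],"angular":[0,0,0],"jaw":0.269},{"translation":[0,0,1.8],"angular":[0,0,0],"jaw":0.269},{"translation":[0,0,2],"angular":[0,0,0],"jaw":0.269}]'
```

```text
t: 19.75
ee_pos: [555.5, -228.9, 118.2]
orientation: [3.113, 0.421, 0.0]
ft_force: [0.6, -0.7, 2.8]
width: 24.0
grasp_force: 8.6
```

```bash
python3 -m creep '[{"translation":[0,0,0.3],"angular":[0,0,0],"jaw":0.269},{"translation":[0,0,0.6],"angular":[0,0,0],"jaw":0.269},{"translation":[0,0,0.9],"angular":[0,0,0],"jaw":0.269},{"translation":[0,0,1.2],"angular":[0,0,0],"jaw":0.269},{"translation":[0,0,1.4],"angular":[0,0,0],"jaw":0.269},{"translation":[0,0,1.6],"angular":[0,0,0],"jaw":0.269},{"translation":[0,0,1.8],"angular":[0,0,0],"jaw":0.269},{"translation":[0,0,2],"angular":[0,0,0],"jaw":0.269}]'
python3 - <<'E'
from h import *
s=ctrl.get_image("scene")[:,:,::-1]
e=ctrl.get_obs()["ee_pos"]
q=lambda z:(np.array(pix("scene",[e[0],e[1],z]))-[295,190]+.5)*8
print("tip+18.3+22",q(e[2]+40.3),"flange top",q(e[2]-3.7),"block top",q(60))
cv2.imwrite("pics/c4.png",crop(s,295,190,80,75,8))
E
```

```text
t: 20.75
ee_pos: [555.5, -228.9, 116.2]
orientation: [3.113, 0.421, 0.0]
ft_force: [-0.3, -1.7, 1.5]
width: 23.9
grasp_force: 8.6
tip+18.3+22 [324.4096201  269.58470967] flange top [323.94836795 362.4359882 ] block top [323.42184068 468.42731988]
```

View pics/c4.png

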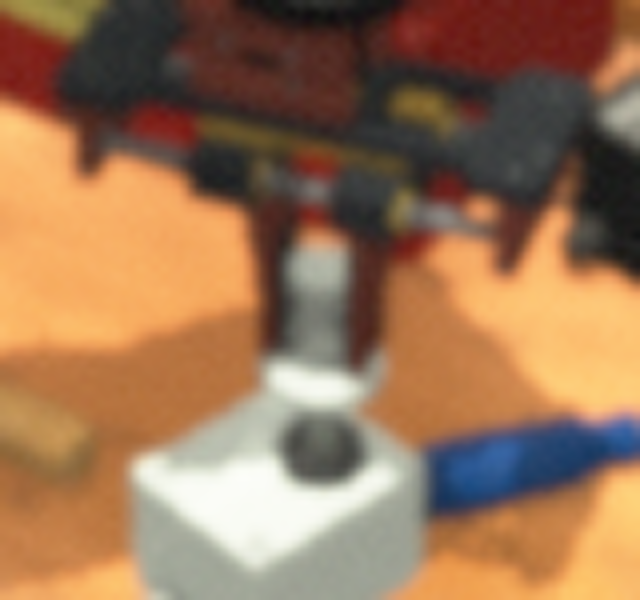

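The collar sits on the block at (322,450), and the flange at (322,380) has come down with the hand. The nose is about 35.5 mm deep, so I'll continue.

```bash
python3 -m creep '[{"translation":[0,0,0.3],"angular":[0,0,0],"jaw":0.269},{"translation":[0,0,0.6],"angular":[0,0,0],"jaw":0.269},{"translation":[0,0,0.9],"angular":[0,0,0],"jaw":0.269},{"translation":[0,0,1.2],"angular":[0,0,0],"jaw":0.269},{"translation":[0,0,1.4],"angular":[0,0,0],"jaw":0.269},{"translation":[0,0,1.6],"angular":[0,0,0],"jaw":0.269},{"translation":[0,0,1.8],"angular":[0,0,0],"jaw":0.269},{"translation":[0,0,2],"angular":[0,0,0],"jaw":0.269}]'
```

```text
t: 21.8
ee_pos: [555.5, -228.9, 114.2]
orientation: [3.113, 0.421, 0.0]
ft_force: [-0.8, -1.3, 1.9]
width: 23.7
grasp_force: 8.6
```

```bash
python3 -m creep '[{"translation":[0,0,0.3],"angular":[0,0,0],"jaw":0.269},{"translation":[0,0,0.6],"angular":[0,0,0],"jaw":0.269},{"translation":[0,0,0.9],"angular":[0,0,0],"jaw":0.269},{"translation":[0,0,1.2],"angular":[0,0,0],"jaw":0.269},{"translation":[0,0,1.4],"angular":[0,0,0],"jaw":0.269},{"translation":[0,0,1.6],"angular":[0,0,0],"jaw":0.269},{"translation":[0,0,1.8],"angular":[0,0,0],"jaw":0.269},{"translation":[0,0,2],"angular":[0,0,0],"jaw":0.269}]'
```

```text
t: 22.8
ee_pos: [555.5, -228.9, 112.2]
orientation: [3.113, 0.421, 0.0]
ft_force: [-0.7, -1.0, 3.0]
width: 24.0
grasp_force: 8.6
```

```bash
python3 -m creep '[{"translation":[0,0,0.3],"angular":[0,0,0],"jaw":0.269},{"translation":[0,0,0.6],"angular":[0,0,0],"jaw":0.269},{"translation":[0,0,0.9],"angular":[0,0,0],"jaw":0.269},{"translation":[0,0,1.2],"angular":[0,0,0],"jaw":0.269},{"translation":[0,0,1.4],"angular":[0,0,0],"jaw":0.269},{"translation":[0,0,1.6],"angular":[0,0,0],"jaw":0.269},{"translation":[0,0,1.8],"angular":[0,0,0],"jaw":0.269},{"translation":[0,0,2],"angular":[0,0,0],"jaw":0.269}]'
```

```text
t: 23.8
ee_pos: [555.5, -228.9, 110.2]
orientation: [3.113, 0.421, -0.0]
ft_force: [-0.1, -1.7, 2.3]
width: 23.9
grasp_force: 8.6
```

```bash
python3 -m creep '[{"translation":[0,0,0],"angular":[0,0,0],"jaw":0.268},{"translation":[0,0,0.2],"angular":[0,0,0],"jaw":0.268},{"translation":[0,0,0.4],"angular":[0,0,0],"jaw":0.268},{"translation":[0,0,0.6],"angular":[0,0,0],"jaw":0.268},{"translation":[0,0,0.8],"angular":[0,0,0],"jaw":0.268},{"translation":[0,0,1],"angular":[0,0,0],"jaw":0.268},{"translation":[0,0,1.2],"angular":[0,0,0],"jaw":0.268},{"translation":[0,0,1.4],"angular":[0,0,0],"jaw":0.268}]'
```

```text
t: 24.8
ee_pos: [555.4, -228.9, 108.8]
orientation: [-3.113, -0.421, 0.0]
ft_force: [-0.1, -2.3, 3.1]
width: 23.8
grasp_force: 11.0
```

```bash
python3 -m creep '[{"translation":[0,0.2,0],"angular":[0,0,0],"jaw":0.268},{"translation":[0,0.2,0.2],"angular":[0,0,0],"jaw":0.268},{"translation":[0,0.2,0.4],"angular":[0,0,0],"jaw":0.268},{"translation":[0,0.2,0.6],"angular":[0,0,0],"jaw":0.268},{"translation":[0,0.2,0.8],"angular":[0,0,0],"jaw":0.268},{"translation":[0,0.2,1],"angular":[0,0,0],"jaw":0.268},{"translation":[0,0.2,1.2],"angular":[0,0,0],"jaw":0.268},{"translation":[0,0.2,1.4],"angular":[0,0,0],"jaw":0.268}]'
```

```text
t: 25.8
ee_pos: [555.5, -229.0, 107.3]
orientation: [-3.113, -0.421, 0.0]
ft_force: [-0.1, -0.5, 2.1]
width: 23.7
grasp_force: 10.9
```

```bash
python3 -m creep '[{"translation":[0,0,0],"angular":[0,0,0],"jaw":0.268},{"translation":[0,0,0.2],"angular":[0,0,0],"jaw":0.268},{"translation":[0,0,0.4],"angular":[0,0,0],"jaw":0.268},{"translation":[0,0,0.6],"angular":[0,0,0],"jaw":0.268},{"translation":[0,0,0.8],"angular":[0,0,0],"jaw":0.268},{"translation":[0,0,1],"angular":[0,0,0],"jaw":0.268},{"translation":[0,0,1.2],"angular":[0,0,0],"jaw":0.268},{"translation":[0,0,1.4],"angular":[0,0,0],"jaw":0.268}]'
```

```text
t: 26.8
ee_pos: [555.5, -229.0, 105.9]
orientation: [-3.113, -0.421, 0.0]
ft_force: [-1.0, 0.8, 1.9]
width: 23.8
grasp_force: 10.9
```

```bash
python3 -m creep '[{"translation":[0,0,0.1],"angular":[0,0,0],"jaw":0.268},{"translation":[0,0,0.3],"angular":[0,0,0],"jaw":0.268},{"translation":[0,0,0.5],"angular":[0,0,0],"jaw":0.268},{"translation":[0,0,0.6],"angular":[0,0,0],"jaw":0.268},{"translation":[0,0,0.7],"angular":[0,0,0],"jaw":0.268},{"translation":[0,0,0.8],"angular":[0,0,0],"jaw":0.268},{"translation":[0,0,0.9],"angular":[0,0,0],"jaw":0.268},{"translation":[0,0,1],"angular":[0,0,0],"jaw":0.268}]'
```

```text
t: 27.8
ee_pos: [555.6, -229.1, 105.5]
orientation: [3.113, 0.421, 0.0]
ft_force: [-2.2, 0.5, 8.2]
width: 23.4
grasp_force: 10.9
```

It has bottomed at a depth of about 46.3 mm. Tighten the grip and raise the force gently.

```bash
python3 -m creep '[{"translation":[0,0,0],"angular":[0,0,0],"jaw":0.26},{"translation":[0,0,0],"angular":[0,0,0],"jaw":0.26},{"translation":[0,0,0],"angular":[0,0,0],"jaw":0.26},{"translation":[0,0,0.1],"angular":[0,0,0],"jaw":0.26},{"translation":[0,0,0.2],"angular":[0,0,0],"jaw":0.26},{"translation":[0,0,0.2],"angular":[0,0,0],"jaw":0.26},{"translation":[0,0,0.2],"angular":[0,0,0],"jaw":0.26},{"translation":[0,0,0.2],"angular":[0,0,0],"jaw":0.26}]'
```

```text
t: 28.8
ee_pos: [555.6, -229.1, 105.5]
orientation: [3.113, 0.421, 0.0]
ft_force: [-2.9, 1.0, 10.2]
width: 23.7
grasp_force: 30.0
```

```bash
python3 -m creep '[{"translation":[0,0,0.1],"angular":[0,0,0],"jaw":0.26},{"translation":[0,0,0.2],"angular":[0,0,0],"jaw":0.26},{"translation":[0,0,0.2],"angular":[0,0,0],"jaw":0.26},{"translation":[0,0,0.2],"angular":[0,0,0],"jaw":0.26},{"translation":[0,0,0.2],"angular":[0,0,0],"jaw":0.26},{"translation":[0,0,0.2],"angular":[0,0,0],"jaw":0.26},{"translation":[0,0,0.2],"angular":[0,0,0],"jaw":0.26},{"translation":[0,0,0.2],"angular":[0,0,0],"jaw":0.26}]'
```

```text
t: 29.8
ee_pos: [555.6, -229.1, 105.5]
orientation: [3.113, 0.421, 0.0]
ft_force: [-3.4, 1.5, 10.5]
width: 23.6
grasp_force: 30.0
```

```bash
python3 -m creep '[{"translation":[-0.2,-0.1,0.1],"angular":[0,0,0],"jaw":0.26},{"translation":[-0.2,-0.1,0.2],"angular":[0,0,0],"jaw":0.26},{"translation":[-0.2,-0.1,0.2],"angular":[0,0,0],"jaw":0.26},{"translation":[-0.2,-0.1,0.2],"angular":[0,0,0],"jaw":0.26},{"translation":[-0.2,-0.1,0.2],"angular":[0,0,0],"jaw":0.26},{"translation":[-0.2,-0.1,0.2],"angular":[0,0,0],"jaw":0.26},{"translation":[-0.2,-0.1,0.2],"angular":[0,0,0],"jaw":0.26},{"translation":[-0.2,-0.1,0.2],"angular":[0,0,0],"jaw":0.26}]'
```

```text
t: 30.8
ee_pos: [555.6, -229.1, 105.5]
orientation: [3.113, 0.421, 0.001]
ft_force: [-3.2, 1.4, 11.7]
width: 23.6
grasp_force: 30.0
```

```bash
python3 -m creep '[{"translation":[-0.1,0,0.1],"angular":[0,0,0],"jaw":0.26},{"translation":[-0.1,0,0.1],"angular":[0,0,0],"jaw":0.26},{"translation":[-0.1,0,0.1],"angular":[0,0,0],"jaw":0.26},{"translation":[-0.1,0,0.1],"angular":[0,0,0],"jaw":0.26},{"translation":[-0.1,0,0.1],"angular":[0,0,0],"jaw":0.26},{"translation":[-0.1,0,0.1],"angular":[0,0,0],"jaw":0.26},{"translation":[-0.1,0,0.1],"angular":[0,0,0],"jaw":0.26},{"translation":[-0.1,0,0.1],"angular":[0,0,0],"jaw":0.26}]'
python3 -m creep '[{"translation":[0,0,0],"angular":[0,0,0],"jaw":0.26},{"translation":[0,0,0],"angular":[0,0,0],"jaw":0.26},{"translation":[0,0,0],"angular":[0,0,0],"jaw":0.26},{"translation":[0,0,0],"angular":[0,0,0],"jaw":0.26},{"translation":[0,0,0],"angular":[0,0,0],"jaw":0.26},{"translation":[0,0,0],"angular":[0,0,0],"jaw":0.26},{"translation":[0,0,0],"angular":[0,0,0],"jaw":0.26},{"translation":[0,0,0],"angular":[0,0,0],"jaw":0.26}]'
```

```text
t: 31.8
ee_pos: [555.6, -229.1, 105.5]
orientation: [3.113, 0.421, 0.001]
ft_force: [-2.7, 1.7, 12.8]
width: 23.8
grasp_force: 30.0
t: 32.8
ee_pos: [555.6, -229.1, 105.4]
orientation: [3.113, 0.421, 0.001]
ft_force: [-3.2, 2.2, 11.9]
width: 23.4
grasp_force: 30.0
```

Pressed at about 12 N for over 2 s. I'll unload partly, open and retreat.

```bash
python3 -m creep '[{"translation":[0,0,-0.3],"angular":[0,0,0],"jaw":0.26},{"translation":[0,0,-0.6],"angular":[0,0,0],"jaw":0.265},{"translation":[0,0,-0.6],"angular":[0,0,0],"jaw":0.27},{"translation":[0,0,-0.6],"angular":[0,0,0],"jaw":0.28},{"translation":[0,0,-0.6],"angular":[0,0,0],"jaw":0.35},{"translation":[0,0,-0.6],"angular":[0,0,0],"jaw":0.5},{"translation":[0,0,-0.6],"angular":[0,0,0],"jaw":0.7},{"translation":[0,0,-0.6],"angular":[0,0,0],"jaw":0.8}]'
python3 -m creep '[{"translation":[0,0,0],"angular":[0,0,0],"jaw":0.8},{"translation":[0,0,-5],"angular":[0,0,0],"jaw":0.8},{"translation":[0,0,-15],"angular":[0,0,0],"jaw":0.8},{"translation":[0,0,-30],"angular":[0,0,0],"jaw":0.8},{"translation":[0,0,-50],"angular":[0,0,0],"jaw":0.8},{"translation":[0,0,-75],"angular":[0,0,0],"jaw":0.8},{"translation":[0,0,-100],"angular":[0,0,0],"jaw":0.8},{"translation":[0,0,-115],"angular":[0,0,0],"jaw":0.8}]'
python3 - <<'E'
from h import *
s=ctrl.get_image("scene")[:,:,::-1]
q=lambda z:(np.array(pix("scene",[555.5,-229,z]))-[295,190]+.5)*8
print("handle top if seated",q(105.4+40.3))
cv2.imwrite("pics/c5.png",crop(s,295,190,80,75,8))
E
```

```text
t: 33.8
ee_pos: [555.2, -229.1, 104.8]
orientation: [-3.113, -0.421, 0.0]
ft_force: [-0.6, 0.0, -0.9]
width: 57.2
grasp_force: 0.0
t: 34.8
ee_pos: [555.8, -229.3, 222.3]
orientation: [3.112, 0.421, 0.004]
ft_force: [0.6, 0.3, -0.5]
width: 70.3
grasp_force: 0.0
handle top if seated [324.56044144 292.63203348]
```

View pics/c5.png

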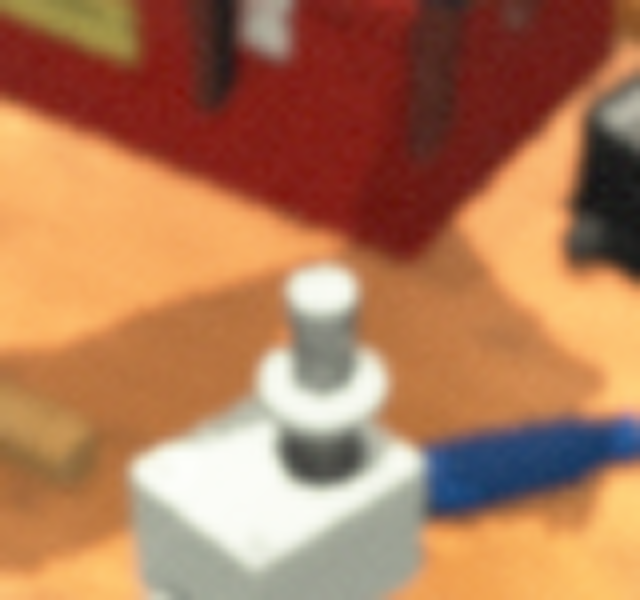

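The gauge stands upright with its handle top at (322,290), as predicted for a seated gauge. The collar rests on the block at (322,460) and the gripper is clear.

```bash
python3 -c "
from workcell import ctrl
print(ctrl.close_job())"
```

```text
the job is handed in; nothing more can be done
None
```

The bore is about 46 mm deep: I pressed the gauge home at about 12 N for over 2 s (highest reading 12.8 N), left it upright in the bore with its collar on the block, and handed the job in; no verdict was returned.

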